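# Timed surface-temperature check of a slide-drying plate

## Robot

A 6-joint arm with a two-finger parallel gripper is mounted at the origin on the work surface. World frame = base frame: x ahead of the robot, y to its left, z up, the work surface at z = 0. Lengths are in m, angles in rad, forces in N, time in s.
With the tool pointing down it reaches from about 0.225 to 0.875 m from the base axis. Payload 3.4 kg.
Tool frame: the origin (TCP) lies on the centre line of the jaws, within the pads' length; the fingertips stand 14 mm ahead of it and the grasp point (between the pads) lies 5 mm behind it; z points along the fingers, y is the line along which they close (so a half turn about z gives the same grasp; the last joint's range is limited). The gripper opens to 85 mm and grips with 20 to 120 N. Pads are 22 mm wide; open, the fingers measure 114 mm over their backs; the gripper's body (76 mm by 85 mm) begins 54 mm behind the grasp point. The pads swing forward as they close: fully open they stand 13 mm farther back than shut.
Start: joints at [-1.228, 0.276, 1.505, -0, 1.361, -0.121], TCP at [0.257, -0.514, 0.222] pointing down, gripper open.
Joint ranges: [-2.89, 2.89], [-0.75, 2.08], [0.22, 2.7], [-1.18, 4.32], [0.11, 2.71], [-2.7, 2.7]. Speed limits (rad/s): [2.57, 2.57, 3.14, 3.14, 3.14, 3.14].

## Interface

Orientations are given as a unit quaternion [w, x, y, z].
In Python, from rig import manip, eyes gives the robot as it stands.
- The arm moves only by the shell command python3 -m creep 'ROWS' [FORCE]. ROWS is JSON, a list of rows, each a list of 5 numbers: the opening, from 0 (shut) to 1 (fully open), then the shift along the tool's x, y, z normalised to -1 to 1, where 1 is 0.5 m, then the turn about the tool's z normalised to -1 to 1, where 1 is 360 degrees. In form: [[fingers, dx, dy, dz, spin], ...]. A call has 1 to 10 rows; each row is the pose to reach, as a shift and turn from the pose commanded when the call began, along the tool's axes at that moment, turning the shorter way round; what a row does not reach only later rows make up. A row lasts 1/10 s, in which the tool goes at most 50 mm and 8.59 degrees, less where a joint would pass 70% of its speed; a pose out of reach is approached as far as the arm can. A call with a number of a shift or a turn outside -1 to 1 is refused whole. A call with a gripper value outside its range is refused whole. The fingers move at their own pace and stop on an object; FORCE is the grip in N (left out, the last holds). Time passes only in rows, so rows that repeat a pose let the fingers close. It gives the time, the measured TCP pose, the force, the opening and the grip force at its end, in the units of the state.
- manip.get_state(): the state, without advancing time (a new reading comes with each control period).
- eyes.get_image(name): name is "scene" or "top"; returns a dict with "frame" (400x640x3 uint8, red, green, blue), "fx", "fy", "cx", "cy" (pixels), "R" (3x3) and "t" (3): a world point X has camera coordinates R X + t. Camera axes: x right, y down, z forward; pixel columns grow to the right and rows downward; lengths in m; the calibration is good to about 2 mm. A picture is of the moment at which its call begins. There is no depth.
- manip.sign_off(): hands the job in; it is judged then, once.
Trained networks look in the newest picture that a camera, given by its name, has taken for a name from the list of things; names that differ only in an ending like _2 or _b are one class to them, and where a whole thing is asked for, a point or a joint stands for the part that bears it (a point fixed in the world has none). Each returns a list of dicts, best first, with "confidence" (0 to 1); they miss things now and then, are a little off and sometimes report something else, mostly with a low value. They report only what shows in the picture. A call takes as long as a camera call. They do not tell look-alikes from the thing itself.
- eyes.regions_of(camera, label): "mask" (400x640 bool, what is visible of it) and "bbox" ([left, top, right, bottom] in pixels, round what is visible of it).
- eyes.place_of(camera, label): "centre" ([column, row] in pixels: a listed point, or the origin of a listed thing).
The state is a dict: "clock": time; "qpos": joint angles; "qd": joint speeds; "effort": joint torques, N m; "position": TCP position; "ee_rot": TCP orientation; "contact_force": force on the tool from outside, world axes, zero at the start; "moment": the same for the moment, N m; "width": finger opening in m; "gripper_force": force on a finger pad.
Only numpy, scipy, OpenCV 4.12 (cv2) and the standard library are available. Lean on these libraries where they do the work, as an engineer would, in place of code of your own. Each camera call takes 0.05 s, during which the arm holds its last target. There are 200 camera calls.

## Task

Time a temperature check of the sloping slide-drying plate: first wind the bench timer fully clockwise to its stop (it takes more than one partial turn of the grip), then lift the contact probe out of its stand and set its sprung foot inside the ringed spot on the plate, square to the sloping face. Press gently along the probe, so that the foot gives about half its travel and never bottoms hard, and finish while still holding the probe there by hand, steady; leave everything else on the bench where it is.

Things in the scene. Friction and masses are not known exactly. Their poses are not given: they have to be found in the camera images.
- plate: fixed slide-drying plate: white housing 200 (x) x 250 (y) mm, bare aluminium top sloping up at 20 degrees from its front (-x edge, nearest the robot, 50 mm high) to its rear (120 mm high). Origin: centre of the underside; z up. Three glass slides lie fixed on the top's lower +y half; a 6 mm ledge runs along the front edge.
- spot (a point): the ringed spot: centre of the only ring on the sloping top, thin and dark, 32 mm outer and 25 mm inner diameter, a 3 mm dot in its middle. From the plate's origin: +14 mm x, -60 mm y, +90 mm z (plate axes). Its z axis points out of the face, square to it (20 degrees from vertical, leaning to the plate's -x); its x axis runs up the slope.
- winder_grip (a point): grip point of the timer's winding bar, on its vertical axis, 67 mm above the bench. The bar is black, 46 mm long, 12 thick, 34 high (top at 79 mm), over a flat steel disc (54 mm diameter, top at 46 mm), in the middle of a fixed white case 90 x 90 x 40 mm. The point's x axis runs along the bar and turns with it; a white line on top marks its -x end.
- winder (a joint): turn of the timer's grip in rad, 0 (run down) to 2.7 (stop, fully wound), growing clockwise seen from above; it starts between 0 and 0.4. It turns against friction and a light spring (about 0.1 N m in all) and stays where it is left.
- stand: fixed white block 60 x 60 x 95 mm with one upright through hole of 20 mm diameter, in which the probe's stem hangs. Origin: centre of the underside.
- probe: contact probe, about 0.12 kg, upright in the stand: grey handle 24 x 24 mm, from 4 to 84 mm above the origin, on a 31 mm flange that rests on the stand's top; below it an 8 mm steel stem and a sprung copper foot, its underside at z = -80 mm: lift over 80 mm to leave the stand. Origin: centre of the flange's underside; z up the handle; x, y square to its flats.
- probe_foot (a point): centre of the underside of the probe's foot (flat disc, 12 mm diameter); z axis along the probe, towards the handle. It lies 80 mm below the probe's origin when not pressed, 70 mm when fully pressed.
- probe_tip (a joint): how far the sprung foot is pressed into the stem: 0 to 0.010 m. The spring needs 1.05 N to start and 0.35 N more for each mm (2.8 N at 5 mm, 4.5 N at the end stop).
- reagent: bystander: glass reagent bottle, 70 mm diameter, 150 mm high, origin under its centre
- dishes: bystander: stack of three Petri dishes, 90 mm diameter, 42 mm high, origin under its centre
- calculator: bystander: black calculator 140 x 80 x 15 mm, origin under its centre
- beaker: bystander: glass beaker, 68 mm diameter, 90 mm high, origin under its centre
- stainjar: bystander: small amber jar, 52 mm diameter, 70 mm high, origin under its centre
- slidebox: bystander: closed slide box 100 x 85 x 28 mm, origin under its centre
Things that resemble listed ones, but are neither listed nor needed, are in the scene too. What is shaped like the stand but blue or yellow is not meant.

How it is judged:
By the outcome, as a careful person would: the job done as asked, in the order asked, and still so for the second after the job is handed in, while the arm keeps its last pose, push and grip.
It also fails if it takes over 54 s, if anything falls off the work surface, if the arm or the gripper's body presses on something with over 40 N, if the wrist force passes 120 N, or if a joint passes its speed limit or range.

## Working session

There is one attempt and no reset: what is moved stays moved. The work goes in short steps, Python scripts to look and compute and a shell command to move; the robot and the scene stay as the last step left them, time stands still between calls to the robot, and variables do not carry over. Pictures are saved under pics/ and viewed, at most 10 in all, crops included, and the job is handed in when it is done.

```bash
ls; mkdir -p pics; python3 - <<'E'
from rig import manip, eyes
import cv2
print(manip.get_state())
for n in("scene","top"):
    d=eyes.get_image(n); cv2.imwrite(f"pics/{n}0.png",d["frame"][:,:,::-1]); print(n,d["fx"],d["fy"],d["cx"],d["cy"],d["R"],d["t"])
    for l in("plate","spot","winder_grip","stand","probe","probe_foot"):
        try: print(l,[(c["centre"],round(c["confidence"],2)) for c in eyes.place_of(n,l)])
        except Exception as e: print(l,e)
E
```

```text
pics
{'clock': 0.0, 'qpos': array([-1.22797792e+00,  2.76593804e-01,  1.50615445e+00, -1.38600258e-05,
        1.36068658e+00, -1.21004660e-01]), 'qd': array([ 2.37444868e-03,  1.07889972e-03, -4.44760679e-04,  5.37684686e-05,
       -2.52228493e-04, -1.99550427e-03]), 'effort': array([-4.77238664e-04, -4.16777515e+01, -2.45800638e+01, -7.09961796e-05,
        1.12179236e-02,  1.00226924e-05]), 'position': array([ 0.2570389 , -0.51373143,  0.22063191]), 'ee_rot': array([-9.14677490e-04,  9.73228083e-01,  2.29839619e-01, -1.08680175e-04]), 'contact_force': array([-0.21665435, -0.37168024, -0.34442344]), 'moment': array([0.01067491, 0.00457847, 0.00974725]), 'gripper_force': 0.0, 'width': 0.08540675312192332}
scene 382.7077561448619 382.7077561448619 318.6825110882386 199.01746471521608 [[ 0.76048997  0.64927791  0.00965385]
 [ 0.50772665 -0.58529344 -0.63217501]
 [-0.40480694  0.48566427 -0.77476548]] [-0.32360906 -0.22399095  1.26505828]
plate [([369.0, 222.6], 0.65)]
spot [([355.3, 215.4], 0.58), ([393.3, 129.3], 0.57), ([256.4, 256.0], 0.18)]
winder_grip [([391.8, 129.3], 0.67)]
stand [([242.3, 235.3], 0.92), ([174.5, 242.4], 0.8), ([260.3, 277.0], 0.6), ([200.0, 271.2], 0.56), ([215.5, 349.0], 0.24)]
probe [([255.8, 254.8], 0.85)]
probe_foot [([391.4, 129.9], 0.43), ([283.7, 323.3], 0.27)]
top 411.0535652376801 411.0535652376801 321.6281245063488 201.97733729002746 [[ 0.00392249 -0.99991774  0.0122115 ]
 [-0.99317246 -0.0053192  -0.116534  ]
 [ 0.11658937 -0.01167102 -0.99311163]] [-0.07027234  0.52288873  1.09519081]
plate [([292.7, 181.9], 0.87), ([208.9, 122.9], 0.26)]
spot [([314.1, 175.9], 0.74), ([179.8, 224.8], 0.46)]
winder_grip [([179.6, 224.8], 0.73)]
stand [([429.1, 305.9], 0.74), ([381.5, 259.6], 0.65), ([427.9, 262.9], 0.64), ([465.1, 202.4], 0.47)]
probe [([406.1, 219.0], 0.48)]
probe_foot []
```

View pics/scene0.png

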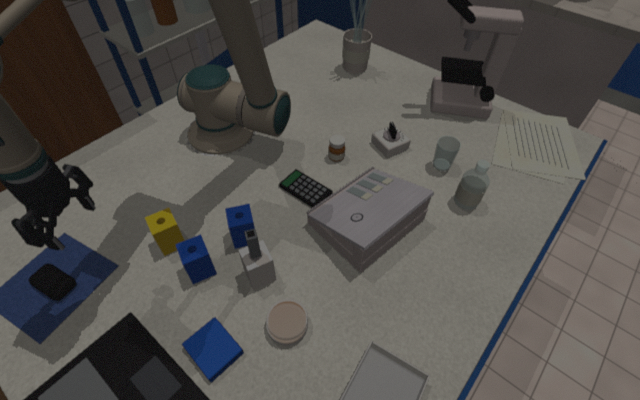

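View pics/top0.png

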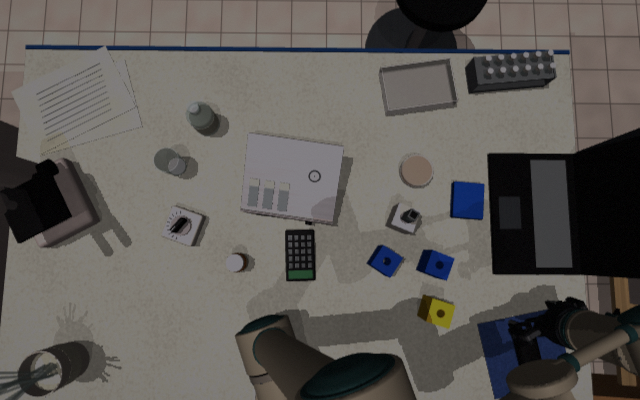

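```bash
cat > h.py <<'E'
import numpy as np, cv2
from rig import manip, eyes
from scipy.spatial.transform import Rotation as Rot
def back(d,px,z):
    r=d["R"].T@np.array([(px[0]-d["cx"])/d["fx"],(px[1]-d["cy"])/d["fy"],1]); o=-d["R"].T@d["t"]
    return o+r*(z-o[2])/r[2]
def proj(d,X):
    c=np.atleast_2d(X)@d["R"].T+d["t"]; return np.c_[c[:,0]/c[:,2]*d["fx"]+d["cx"],c[:,1]/c[:,2]*d["fy"]+d["cy"]]
def tri(ds,pxs):
    A=[];b=[]
    for d,p in zip(ds,pxs):
        r=d["R"].T@np.array([(p[0]-d["cx"])/d["fx"],(p[1]-d["cy"])/d["fy"],1]); r/=np.linalg.norm(r); o=-d["R"].T@d["t"]
        M=np.eye(3)-np.outer(r,r); A.append(M); b.append(M@o)
    return np.linalg.lstsq(np.vstack(A),np.hstack(b),rcond=None)[0]
def mask(n,l):
    r=eyes.regions_of(n,l); return r
E
python3 - <<'E'
from h import *
t=eyes.get_image("top"); s=eyes.get_image("scene")
def crop(d,c,r): return cv2.resize(d["frame"][r-30:r+30,c-40:c+40,::-1],(400,300),interpolation=cv2.INTER_CUBIC)
im=np.vstack([np.hstack([crop(t,184,225),crop(t,405,215)]),np.hstack([crop(s,391,138),crop(s,256,255)])])
im=np.clip(im.astype(float)*1.5,0,255).astype(np.uint8)
cv2.imwrite("pics/crops1.png",im)
for n,d in(("top",t),("scene",s)):
  for l in("plate","stand","probe","winder_grip","dishes","reagent","beaker"):
    for r in mask(n,l)[:3]:
        m=r["mask"].astype(np.uint8); cs=max(cv2.findContours(m,0,2)[0],key=cv2.contourArea)
        print(n,l,round(r["confidence"],2),r["bbox"],np.round(cv2.boxPoints(cv2.minAreaRect(cs)),1).tolist())
print("ring",tri([s,t],[(357,217),(315,176)]))
print("grip",tri([s,t],[(391.8,129.3),(179.6,224.8)]), back(t,(179.6,224.8),.067))
E
```

```text
top plate 0.75 [239.6, 127.5, 343.6, 222.4] [[235.89999389648438, 212.8000030517578], [248.8000030517578, 130.0], [344.1000061035156, 144.8000030517578], [331.20001220703125, 227.60000610351562]]
top stand 0.94 [415.6, 248.7, 455.3, 278.7] [[414.79998779296875, 268.8999938964844], [424.1000061035156, 245.6999969482422], [455.29998779296875, 258.1000061035156], [446.0, 281.3999938964844]]
top stand 0.89 [388.9, 206.6, 417.4, 231.9] [[384.0, 225.1999969482422], [396.0, 199.39999389648438], [421.0, 210.89999389648438], [409.0, 236.8000030517578]]
top stand 0.79 [415.7, 294.5, 455.4, 329.1] [[415.0, 317.0], [422.79998779296875, 293.6000061035156], [456.1000061035156, 304.70001220703125], [448.29998779296875, 328.1000061035156]]
top probe 0.46 [400.4, 208.2, 420.2, 222.6] [[401.0, 209.0], [418.0, 209.0], [418.0, 221.0], [401.0, 221.0]]
top winder_grip 0.76 [169.8, 210.7, 189.7, 237.8] [[166.8000030517578, 229.39999389648438], [176.0, 211.0], [194.0, 220.0], [184.8000030517578, 238.39999389648438]]
top winder_grip 0.15 [398.6, 153.9, 437.2, 190.0] [[392.0, 170.0], [416.0, 146.0], [440.0, 1
[... 1932 characters left out ...]
001220703125, 265.1000061035156]]
scene reagent 0.96 [453.2, 161.5, 489.7, 207.1] [[450.0, 202.0], [473.3999938964844, 155.1999969482422], [497.0, 167.0], [473.6000061035156, 213.8000030517578]]
scene beaker 0.7 [434.6, 133.4, 464.4, 172.4] [[424.79998779296875, 163.39999389648438], [441.20001220703125, 130.60000610351562], [463.20001220703125, 141.60000610351562], [446.79998779296875, 174.39999389648438]]
scene beaker 0.19 [182.6, 315.8, 245.3, 383.6] [[178.8000030517578, 346.0], [213.6999969482422, 316.1000061035156], [245.39999389648438, 353.1000061035156], [210.5, 383.0]]
ring [ 0.5858805  -0.04826571  0.09124585]
grip [0.4575613  0.30519482 0.06881596] [0.45670503 0.30495279 0.067     ]
```

View pics/crops1.png

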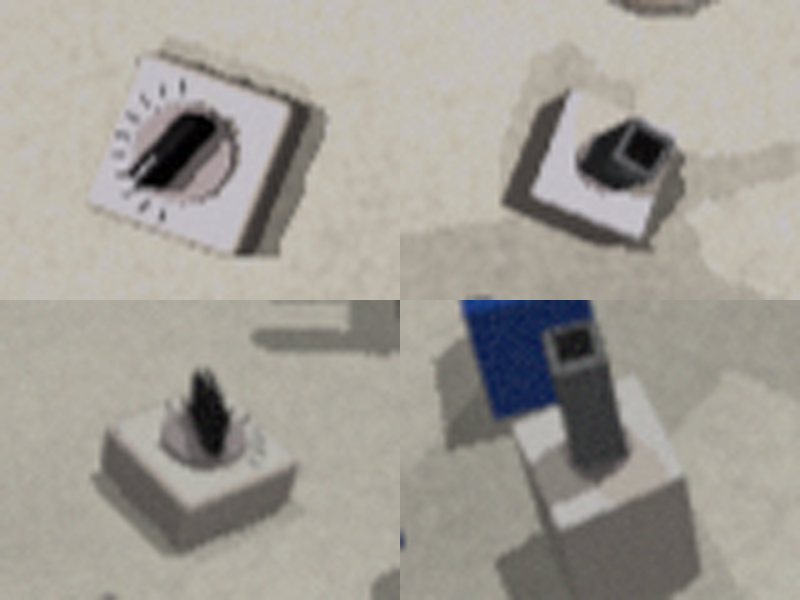

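```bash
python3 - <<'E'
from h import *
from scipy.optimize import least_squares
t=eyes.get_image("top"); s=eyes.get_image("scene")
T1=lambda P:[(144+x/5,195+y/5) for x,y in P]
T2=lambda P:[(365+(x-400)/5,185+y/5) for x,y in P]
S1=lambda P:[(351+x/5,108+(y-300)/5) for x,y in P]
S2=lambda P:[(216+(x-400)/5,225+(y-300)/5) for x,y in P]
def sq(name,d,P,z):
    W=np.array([back(d,p,z)[:2] for p in P]); n=len(W); e=[W[(i+1)%n]-W[i] for i in range(n)]
    print(name,W.mean(0).round(4),[(round(np.linalg.norm(v)*1e3,1),round(np.degrees(np.arctan2(v[1],v[0])),1)) for v in e])
sq("case",t,T1([(150,55),(293,98),(237,252),(90,205)]),.04)
sq("caseS",s,S1([(108,430),(200,375),(298,465),(185,508)]),.04)
sq("bar",t,T1([(140,177),(205,117)]),.079)
sq("handle",t,T2([(635,118),(675,145),(650,180),(610,157)]),.179)
sq("handleS",s,S2([(540,338),(585,322),(600,355),(555,368)]),.179)
sq("stand",t,T2([(568,88),(675,140),(640,240),(530,193)]),.095)
sq("standS",s,S2([(513,430),(635,377),(683,475),(560,530)]),.095)
def dark(d,c,r,k=9):
    g=cv2.cvtColor(d["frame"],cv2.COLOR_RGB2GRAY).astype(float)[r-k:r+k+1,c-k:c+k+1]
    w=np.clip(np.median(g)-12-g,0,None); y,x=np.mgrid[r-k:r+k+1,c-k:c+k+1]; return (w*x).sum()/w.sum(),(w*y).sum()/w.sum()
pt,ps=dark(t,315,176),dark(s,357,217); print(pt,ps,tri([s,t],[ps,pt]),back(t,pt,.09),back(s,ps,.09))
# plate corner fit
L=np.array([[-.1,.125,.05],[-.1,-.125,.05],[.1,-.125,.12],[.1,.125,.12]]); sp=np.array([[.014,-.06,.09]])
ct=np.array([(242,207),(337,223),(343.5,147),(248,132)]); 
def f(p,full=0):
    X=np.vstack([L,sp])@Rot.from_euler('z',p[2]).as_matrix().T+[p[0],p[1],0]
    a=proj(t,X)-np.vstack([ct,pt]); b=proj(s,X[4:])-ps
    return (a,b,proj(s,X)) if full else np.r_[a.ravel(),b.ravel()*1]
q=least_squares(f,[.57,.02,-.1],loss="soft_l1"); print(q.x,np.degrees(q.x[2])); print([x.round(1) for x in f(q.x,1)])
E
```

```text
case [0.4567 0.306 ] [(np.float64(81.2), np.float64(-106.4)), (np.float64(87.0), np.float64(162.1)), (np.float64(83.2), np.float64(72.7)), (np.float64(85.8), np.float64(-19.3))]
caseS [0.4593 0.3056] [(np.float64(84.1), np.float64(80.5)), (np.float64(99.1), np.float64(-18.8)), (np.float64(84.2), np.float64(-111.8)), (np.float64(81.2), np.float64(160.4))]
bar [0.457  0.3038] [(np.float64(44.9), np.float64(-45.8)), (np.float64(44.9), np.float64(134.2))]
handle [ 0.4759 -0.2844] [(np.float64(22.7), np.float64(-124.3)), (np.float64(20.7), np.float64(143.7)), (np.float64(21.7), np.float64(60.0)), (np.float64(22.4), np.float64(-33.4))]
handleS [ 0.4791 -0.2849] [(np.float64(19.6), np.float64(65.2)), (np.float64(18.3), np.float64(-23.7)), (np.float64(19.0), np.float64(-119.4)), (np.float64(16.8), np.float64(158.8))]
stand [ 0.4752 -0.2839] [(np.float64(61.1), np.float64(-116.0)), (np.float64(55.1), np.float64(159.5)), (np.float64(61.1), np.float64(67.0)), (np.float64(58.2), np.float64(-20.7))]
standS [ 0.4808 -0.2842] [(np.float64(59.8), np.float64(69.2)), (np.float64(57.8), np.float64(-22.7)), (np.float64(58.4), np.float64(-111.2)), (np.float64(57.3), np.float64(158.7))]
(np.float64(314.39915143603133), np.float64(175.63185378590077)) (np.float64(356.7390909090909), np.float64(217.5690909090909)) [ 0.58634278 -0.04748709  0.0886962 ] [ 0.5855299  -0.04798146  0.09      ] [ 0.58735229 -0.04777959  0.09      ]
[ 0.57920534  0.01161429 -0.12241419] -7.013816383170531
[array([[-0.8,  4.1],
       [-3.3, -0.1],
       [ 0.9, -3.1],
       [-0.2, -0.4],
       [ 0.6, -0.1]]), array([[-1. ,  0.1]]), array([[370.8, 167.4],
       [305.2, 214.1],
       [364.5, 248.9],
       [433.5, 191. ],
       [355.8, 217.7]])]
```

```bash
cat >> h.py <<'E'
def plan(p,xang):
    s=manip.get_state(); w,x,y,z=s["ee_rot"]; R=Rot.from_quat([x,y,z,w]).as_matrix()
    cur=np.degrees(np.arctan2(R[1,0],R[0,0])); d=R.T@(np.array(p)-s["position"])/.5
    sp=-((xang-cur+180)%360-180)/360
    print("pos",s["position"].round(4),"xang",cur.round(2),"q6",np.degrees(s["qpos"][5]).round(1),"zaxis",R[:,2].round(4),"F",s["contact_force"].round(2),"M",s["moment"].round(3),"w",s["width"].round(4),"t",s["clock"]); print("shift",d.round(4),"spin",sp.round(4))
E
python3 -c "
from h import *
plan((.4575,.305,.25),134)"
```

```text
Traceback (most recent call last):
  File "h.py", line 21, in plan
    print("pos",s["position"].round(4),"xang",cur.round(2),"q6",np.degrees(s["qpos"][5]).round(1),"zaxis",R[:,2].round(4),"F",s["contact_force"].round(2),"M",s["moment"].round(3),"w",s["width"].round(4),"t",s["clock"]); print("shift",d.round(4),"spin",sp.round(4))
                                                                                                                                                                                       ^^^^^^^^^^^^^^^^
AttributeError: 'float' object has no attribute 'round'
```

```bash
sed -i 's/s\["width"\].round(4)/round(s["width"],4)/' h.py
python3 -c "
from h import *
plan((.4575,.305,.25),134)"
```

```text
pos [ 0.2572 -0.5143  0.2215] xang 26.57 q6 -6.9 zaxis [ 0.e+00 -1.e-04 -1.e+00] F [-0.46 -0.41  0.29] M [ 0.013 -0.015 -0.019] w 0.085 t 1.6
shift [ 1.0913 -1.2863 -0.0571] spin -0.2984
```

```bash
python3 -m creep '[[1,0,0,-0.1,0],[1,0.6,-0.7,-0.1,-0.17],[1,0.6,-0.7,-0.1,-0.17],[1,0.6,-0.7,-0.1,-0.17],[1,0.6,-0.7,-0.1,-0.17],[1,0.6,-0.7,-0.1,-0.17],[1,0.6,-0.7,-0.1,-0.17],[1,0.6,-0.7,-0.1,-0.17],[1,0.6,-0.7,-0.1,-0.17],[1,0.6,-0.7,-0.1,-0.17]]' 40
python3 -c "
from h import *
plan((.4575,.305,.16),134)"
```

```text
clock: 2.6
position: [0.3663, -0.0758, 0.2719]
ee_rot: [0.001, 0.721, 0.693, 0.0]
contact_force: [1.6, -0.5, 0.8]
width: 0.0853
gripper_force: 0.0
pos [ 0.3663 -0.0758  0.2719] xang 87.75 q6 -20.1 zaxis [ 1.5e-03 -5.0e-04 -1.0e+00] F [ 1.59 -0.53  0.84] M [-0.041 -0.072  0.029] w 0.0853 t 2.6
shift [0.7683 0.152  0.2236] spin -0.1285
```

```bash
python3 -m creep '[[1,0.768,0.152,0.05,-0.1285],[1,0.768,0.152,0.05,-0.1285],[1,0.768,0.152,0.05,-0.1285],[1,0.768,0.152,0.05,-0.1285],[1,0.768,0.152,0.05,-0.1285],[1,0.768,0.152,0.05,-0.1285],[1,0.768,0.152,0.05,-0.1285],[1,0.768,0.152,0.05,-0.1285],[1,0.768,0.152,0.05,-0.1285],[1,0.768,0.152,0.05,-0.1285]]'
python3 -c "
from h import *
plan((.4575,.305,.065),134)"
```

```text
clock: 3.6
position: [0.4569, 0.3035, 0.2458]
ee_rot: [-0.0, 0.39, 0.921, -0.001]
contact_force: [0.0, 0.1, 0.5]
width: 0.0852
gripper_force: 0.0
pos [0.4569 0.3035 0.2458] xang 134.15 q6 -17.8 zaxis [-0.0011 -0.0013 -1.    ] F [0.01 0.12 0.48] M [-0.021  0.012  0.03 ] w 0.0852 t 3.6
shift [0.0013 0.0036 0.3617] spin 0.0004
```

```bash
python3 -m creep '[[1,0.001,0.004,0.08,0],[1,0.001,0.004,0.16,0],[1,0.001,0.004,0.24,0],[1,0.001,0.004,0.3,0],[1,0.001,0.004,0.34,0],[1,0.001,0.004,0.362,0],[1,0.001,0.004,0.362,0],[0,0.001,0.004,0.362,0],[0,0.001,0.004,0.362,0],[0,0.001,0.004,0.362,0]]' 40
python3 -m creep '[[0,0,0,0,0],[0,0,0,0,0],[0,0,0,0,0],[0,0,0,0,0]]'
python3 -c "
from h import *
plan((.4575,.305,.065),134)
s=eyes.get_image('scene');t=eyes.get_image('top')
c=lambda d,x,y:cv2.resize(d['frame'][y-30:y+30,x-40:x+40,::-1],(400,300),interpolation=cv2.INTER_CUBIC)
cv2.imwrite('pics/grip1.png',np.hstack([c(s,391,130),c(t,184,225)]))"
```

```text
clock: 4.6
position: [0.4591, 0.3051, 0.0668]
ee_rot: [0.001, 0.391, 0.921, 0.001]
contact_force: [-0.4, -0.9, -0.9]
width: 0.0442
gripper_force: 0.0
clock: 5.0
position: [0.4616, 0.3071, 0.0667]
ee_rot: [0.002, 0.391, 0.921, 0.004]
contact_force: [4.1, 4.8, -0.3]
width: 0.0097
gripper_force: 38.9
pos [0.4616 0.3071 0.0667] xang 134.02 q6 -17.6 zaxis [ 0.0072  0.0046 -1.    ] F [ 4.07  4.83 -0.33] M [ 0.616 -0.618  0.001] w 0.0097 t 5.0
shift [ 0.0027 -0.0089  0.0034] spin 0.0001
```

View pics/grip1.png

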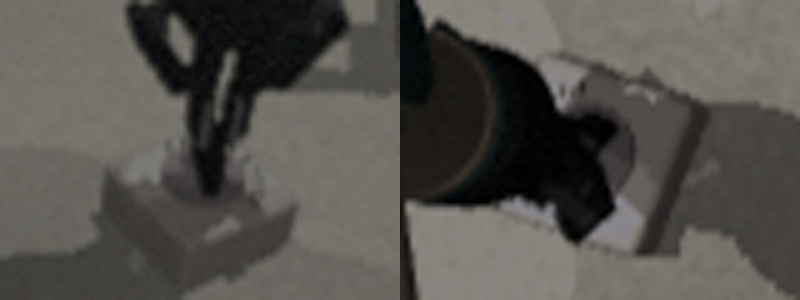

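```bash
python3 -m creep '[[0,0,0.009,0,0],[0,0,0.009,0,0],[0,0,0.009,0,0.02],[0,0,0.009,0,0.04],[0,0,0.009,0,0.06],[0,0,0.009,0,0.08],[0,0,0.009,0,0.10],[0,0,0.009,0,0.12],[0,0,0.009,0,0.14],[0,0,0.009,0,0.16]]' 50
python3 -c "
from h import *
plan((.4625,.3075,.065),134)"
```

```text
clock: 6.1
position: [0.4577, 0.3061, 0.0666]
ee_rot: [-0.001, 0.787, 0.617, -0.004]
contact_force: [-8.6, -3.2, 15.3]
width: 0.0093
gripper_force: 52.0
pos [0.4577 0.3061 0.0666] xang 76.19 q6 40.4 zaxis [-0.007  -0.0039 -1.    ] F [-8.61 -3.23 15.31] M [-0.57   1.47   0.128] w 0.0093 t 6.1
shift [0.005  0.0086 0.0031] spin -0.1606
```

```bash
python3 -m creep '[[0,0.002,-0.005,-0.004,0],[0,0.002,-0.005,-0.004,0.02],[0,0.002,-0.005,-0.004,0.04],[0,0.002,-0.005,-0.004,0.06],[0,0.002,-0.005,-0.004,0.08],[0,0.002,-0.005,-0.004,0.1]]' 50
python3 -c "
from h import *
plan((.4587,.3095,.067),134)"
```

```text
clock: 6.7
position: [0.4551, 0.3076, 0.0668]
ee_rot: [0.001, 0.939, 0.343, -0.005]
contact_force: [-5.5, -1.4, 3.8]
width: 0.0091
gripper_force: 50.6
pos [0.4551 0.3076 0.0668] xang 40.17 q6 76.6 zaxis [-0.0085 -0.0043 -1.    ] F [-5.5  -1.44  3.85] M [-0.266  1.106  0.127] w 0.0091 t 6.7
shift [ 0.008   0.0017 -0.0005] spin -0.2606
```

```bash
python3 -m creep '[[0,-0.006,-0.002,-0.001,0.02],[0,-0.006,-0.002,-0.001,0.04],[0,-0.006,-0.002,-0.001,0.06],[0,-0.006,-0.002,-0.001,0.08],[0,-0.006,-0.002,-0.001,0.09]]' 50
python3 -c "
from h import *
plan((.4587,.3095,.067),134)"; python3 -m creep '[[0,0,0,0,0.01],[0,0,0,0,0.02]]';  python3 -c "
from h import *
plan((.4587,.3095,.067),134)"
```

```text
clock: 7.2
position: [0.4539, 0.3097, 0.0669]
ee_rot: [-0.001, 0.998, 0.068, -0.002]
contact_force: [-3.5, 6.3, -4.3]
width: 0.0094
gripper_force: 49.6
pos [0.4539 0.3097 0.0669] xang 7.78 q6 109.0 zaxis [-0.005   0.0019 -1.    ] F [-3.47  6.29 -4.28] M [1.043 0.496 0.188] w 0.0094 t 7.2
shift [ 0.0095  0.0017 -0.0003] spin -0.3506
clock: 7.4
position: [0.4539, 0.3099, 0.0669]
ee_rot: [-0.001, 1.0, 0.006, -0.002]
contact_force: [-3.6, 6.4, -3.7]
width: 0.0094
gripper_force: 53.3
pos [0.4539 0.3099 0.0669] xang 0.7 q6 116.1 zaxis [-0.0049  0.0022 -1.    ] F [-3.57  6.44 -3.73] M [1.214 0.557 0.624] w 0.0094 t 7.4
shift [ 0.0096  0.001  -0.0003] spin -0.3703
```

```bash
python3 -m creep '[[0,0,0,0,0.007],[0,0,0,0,0.014],[0,0,0,0,0.014]]';  python3 -c "
from h import *
plan((.4587,.3095,.067),134)"
```

```text
clock: 7.7
position: [0.4539, 0.3099, 0.067]
ee_rot: [-0.001, 0.999, -0.036, -0.002]
contact_force: [-3.4, 6.6, -4.4]
width: 0.0089
gripper_force: 61.5
pos [0.4539 0.3099 0.067 ] xang -4.1 q6 120.9 zaxis [-0.0045  0.0017 -1.    ] F [-3.39  6.59 -4.38] M [1.203 0.549 1.013] w 0.0089 t 7.7
shift [ 0.0096  0.0002 -0.0001] spin -0.3836
```

```bash
python3 -m creep '[[1,0,0,0,0],[1,0,0,0,0],[1,0,0,0,0],[1,0,0,0,0],[1,0,0,-0.06,0],[1,0,0,-0.16,0],[1,0,0,-0.26,0],[1,0,0,-0.36,0],[1,0,0,-0.36,0]]';  python3 -c "
from h import *
plan((.4775,-.2845,.3),-30)"
```

```text
clock: 8.6
position: [0.4604, 0.31, 0.256]
ee_rot: [-0.004, 0.999, -0.037, 0.007]
contact_force: [0.6, 0.1, 0.3]
width: 0.0852
gripper_force: 0.0
pos [0.4604 0.31   0.256 ] xang -4.23 q6 121.0 zaxis [ 0.0143  0.0069 -0.9999] F [0.55 0.09 0.27] M [ 0.022 -0.02   0.05 ] w 0.0852 t 8.6
shift [ 0.1231  1.1826 -0.0956] spin 0.0716
```

```bash
python3 -m creep '[[1,0.06,0.9,-0.096,0.04],[1,0.06,0.9,-0.096,0.04],[1,0.06,0.9,-0.096,0.04],[1,0.06,0.9,-0.096,0.04],[1,0.06,0.9,-0.096,0.04],[1,0.06,0.9,-0.096,0.04],[1,0.06,0.9,-0.096,0.04],[1,0.06,0.9,-0.096,0.04],[1,0.06,0.9,-0.096,0.04],[1,0.06,0.9,-0.096,0.04]]';  python3 - <<'E'
from h import *
plan((.4775,-.2845,.3),-30)
t=eyes.get_image("top"); s=eyes.get_image("scene")
def crop(d,c,r,k=1): return cv2.resize(d["frame"][r-30*k:r+30*k,c-40*k:c+40*k,::-1],(400,300),interpolation=cv2.INTER_CUBIC)
im=np.vstack([np.hstack([crop(t,184,225),crop(t,405,215)]),np.hstack([crop(s,391,138),crop(s,256,255)])])
cv2.imwrite("pics/crops2.png",np.clip(im*1.5,0,255).astype(np.uint8))
lsd=cv2.createLineSegmentDetector()
def lines(d,box,z,lab):
    x0,y0,x1,y1=box; g=cv2.cvtColor(d["frame"],cv2.COLOR_RGB2GRAY)[y0:y1,x0:x1]
    L=lsd.detect(g)[0]
    for l in L[:,0]:
        a,b=(l[0]+x0,l[1]+y0),(l[2]+x0,l[3]+y0); A,B=back(d,a,z),back(d,b,z)
        if np.linalg.norm(A-B)>.07: print(lab,np.round(l+[x0,y0,x0,y0],1),np.degrees(np.arctan2(*(B-A)[1::-1])).round(1),np.linalg.norm(A-B).round(3))
lines(t,(230,120,355,235),.12,"rear.12"); lines(s,(300,160,440,275),.12,"S")
E
```

```text
clock: 9.6
position: [0.4533, -0.1488, 0.296]
ee_rot: [0.002, 0.986, -0.165, 0.001]
contact_force: [0.9, 1.0, 0.1]
width: 0.0855
gripper_force: 0.0
pos [ 0.4533 -0.1488  0.296 ] xang -19.03 q6 82.7 zaxis [ 5.0e-04 -4.1e-03 -1.0e+00] F [0.91 1.05 0.12] M [ 0.045 -0.013  0.04 ] w 0.0855 t 9.6
shift [ 0.1343  0.2408 -0.0068] spin 0.0305
rear.12 [303.  221.5 240.4 212.1] 81.8 0.159
rear.12 [240.3 208.1 299.4 216.8] -98.1 0.15
rear.12 [354.  176.1 340.2 204.1] 153.8 0.08
rear.12 [325.7 144.  249.4 133.1] 82.1 0.198
S [299.9 170.5 333.7 190.9] 1.8 0.11
S [333.3 192.9 309.5 210.3] -96.3 0.08
S [432.5 192.5 422.5 220.8] -74.2 0.096
S [324.1 253.3 304.3 228.2] 164.6 0.08
S [422.2 220.7 359.7 273.5] -97.9 0.208
S [308.1 214.4 363.8 247. ] 4.9 0.153
S [364.7 248.2 431.6 193.1] 82.5 0.24
S [335.1 191.  358.6 175. ] 81.9 0.082
S [372.6 168.6 335.6 194.3] -97.8 0.133
```

View pics/crops2.png

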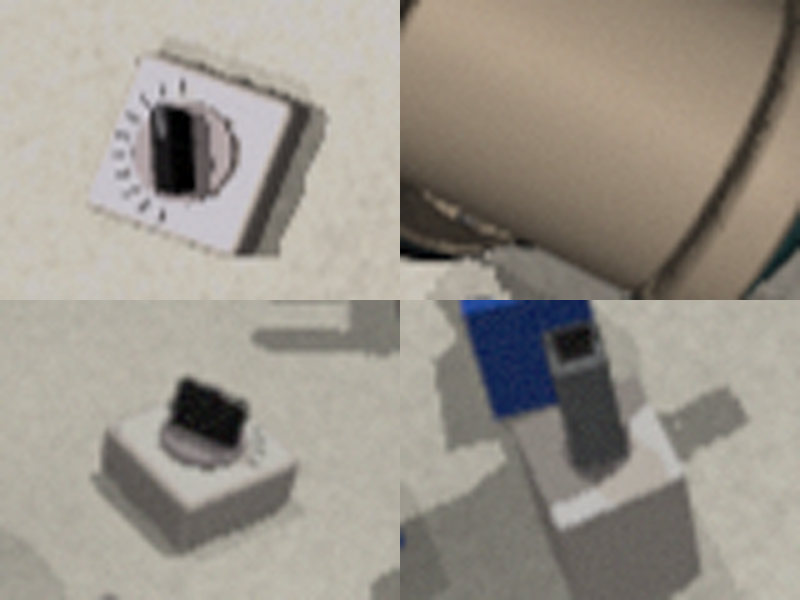

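```bash
python3 -m creep '[[1,0.134,0.241,0,0.03],[1,0.134,0.241,0,0.03],[1,0.134,0.241,0,0.03],[1,0.134,0.241,0,0.03],[1,0.134,0.241,0,0.03]]';  python3 -c "
from h import *
plan((.4775,-.2845,.15),-30)"
```

```text
clock: 10.2
position: [0.4785, -0.2768, 0.2951]
ee_rot: [-0.001, 0.967, -0.253, -0.001]
contact_force: [-0.2, 0.8, 0.5]
width: 0.0854
gripper_force: 0.0
pos [ 0.4785 -0.2768  0.2951] xang -29.37 q6 82.1 zaxis [-0.0013  0.0024 -1.    ] F [-0.23  0.84  0.45] M [ 0.033  0.025 -0.038] w 0.0854 t 10.2
shift [0.0066 0.0149 0.2902] spin 0.0018
```

```bash
python3 -m creep '[[1,0,0,0,0],[1,0,0,0,0]]';  python3 -c "
from h import *
plan((.4775,-.2845,.15),-30)"
```

```text
clock: 10.4
position: [0.4783, -0.2763, 0.2963]
ee_rot: [-0.0, 0.968, -0.253, 0.0]
contact_force: [0.4, 0.0, 0.0]
width: 0.0856
gripper_force: 0.0
pos [ 0.4783 -0.2763  0.2963] xang -29.28 q6 82.0 zaxis [ 1.e-04  4.e-04 -1.e+00] F [0.44 0.03 0.  ] M [ 0.044 -0.02  -0.027] w 0.0856 t 10.4
shift [0.0067 0.0153 0.2925] spin 0.002
```

```bash
python3 -m creep '[[1,0.007,0.015,0.03,0.002],[1,0.007,0.015,0.11,0.002],[1,0.007,0.015,0.19,0.002],[1,0.007,0.015,0.25,0.002],[1,0.007,0.015,0.28,0.002],[1,0.007,0.015,0.292,0.002],[1,0.007,0.015,0.292,0.002],[0,0.007,0.015,0.292,0.002],[0,0.007,0.015,0.292,0.002],[0,0.007,0.015,0.292,0.002]]' 20
python3 -m creep '[[0,0,0,0,0],[0,0,0,0,0],[0,0,0,0,0]]'; python3 -c "
from h import *
plan((.4775,-.2845,.21),-30)"
```

```text
clock: 11.4
position: [0.4783, -0.2869, 0.1511]
ee_rot: [0.0, 0.966, -0.26, 0.001]
contact_force: [0.8, -0.7, 0.2]
width: 0.0441
gripper_force: 0.0
clock: 11.7
position: [0.4781, -0.2865, 0.1506]
ee_rot: [-0.0, 0.966, -0.26, 0.001]
contact_force: [0.7, 1.1, 3.4]
width: 0.0239
gripper_force: 21.5
pos [ 0.4781 -0.2865  0.1506] xang -30.14 q6 82.0 zaxis [ 1.2e-03 -2.0e-04 -1.0e+00] F [0.67 1.14 3.37] M [ 0.272 -0.164 -0.016] w 0.0239 t 11.7
shift [-0.003  -0.0029 -0.1188] spin -0.0004
```

```bash
python3 -m creep '[[0,0,0,-0.04,0],[0,0,0,-0.08,0],[0,0,0,-0.11,0],[0,0,0,-0.12,0],[0,0,0,-0.12,0],[0,0,0,-0.12,0]]' 20
python3 -m creep '[[0,-0.01,0,0,0],[0,-0.02,0,0.003,0],[0,-0.03,0,0.006,0],[0,-0.04,0,0.008,0],[0,-0.04,0,0.008,0]]' 20
python3 - <<'E'
from h import *
plan((.4775,-.2845,.21),-30)
t=eyes.get_image("top"); s=eyes.get_image("scene")
def crop(d,c,r,k=1): return cv2.resize(d["frame"][r-30*k:r+30*k,c-40*k:c+40*k,::-1],(400,300),interpolation=cv2.INTER_CUBIC)
cv2.imwrite("pics/crops3.png",np.clip(np.hstack([crop(s,256,245),crop(t,405,215)])*1.5,0,255).astype(np.uint8))
E
```

```text
clock: 12.3
position: [0.4771, -0.2862, 0.209]
ee_rot: [-0.0, 0.966, -0.26, -0.001]
contact_force: [0.6, -0.1, -1.9]
width: 0.0233
gripper_force: 20.8
clock: 12.8
position: [0.4597, -0.2759, 0.2059]
ee_rot: [-0.0, 0.966, -0.26, -0.0]
contact_force: [1.1, 0.1, -1.1]
width: 0.0234
gripper_force: 19.7
pos [ 0.4597 -0.2759  0.2059] xang -30.13 q6 81.7 zaxis [-2.e-04  4.e-04 -1.e+00] F [ 1.07  0.13 -1.13] M [ 0.032 -0.313  0.008] w 0.0234 t 12.8
shift [ 0.0394 -0.0029 -0.0082] spin -0.0004
```

View pics/crops3.png

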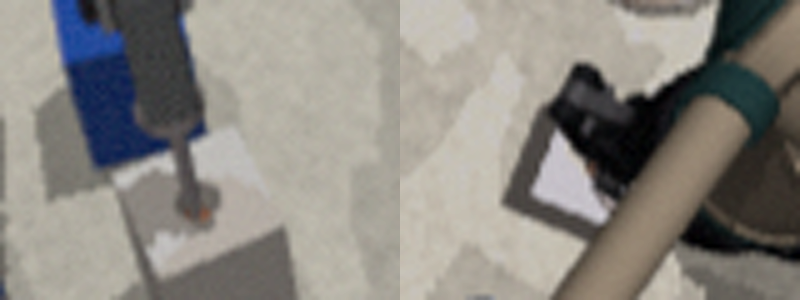

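```bash
python3 -m creep '[[0,-0.01,0,0.002,0],[0,-0.02,0,0.004,0],[0,-0.03,0,0.006,0],[0,-0.04,0,0.008,0],[0,-0.05,0,0.009,0],[0,-0.055,0,0.009,0],[0,-0.055,0,0.009,0]]' 20
python3 - <<'E'
from h import *
plan((.4775,-.2845,.21),-30)
t=eyes.get_image("top"); s=eyes.get_image("scene")
def crop(d,c,r,k=1): return cv2.resize(d["frame"][r-30*k:r+30*k,c-40*k:c+40*k,::-1],(400,300),interpolation=cv2.INTER_CUBIC)
cv2.imwrite("pics/crops4.png",np.clip(np.hstack([crop(s,250,235),crop(s,250,235,3)])*1.5,0,255).astype(np.uint8))
E
```

```text
clock: 13.6
position: [0.436, -0.2624, 0.2014]
ee_rot: [-0.0, 0.966, -0.26, -0.0]
contact_force: [0.8, -0.4, -1.0]
width: 0.0233
gripper_force: 19.8
pos [ 0.436  -0.2624  0.2014] xang -30.13 q6 81.3 zaxis [-7.e-04  3.e-04 -1.e+00] F [ 0.82 -0.36 -1.04] M [-0.013 -0.308 -0.027] w 0.0233 t 13.6
shift [ 0.094  -0.0033 -0.0173] spin -0.0004
```

View pics/crops4.png

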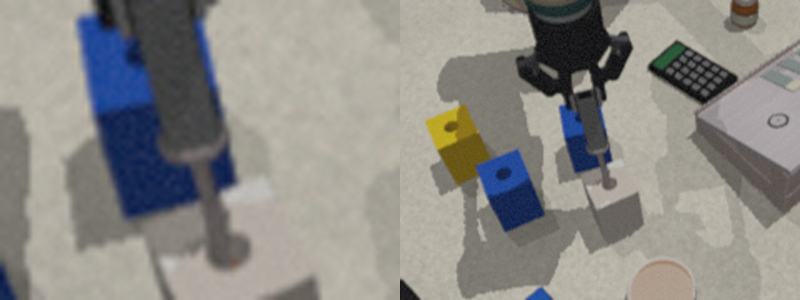

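```bash
python3 -m creep '[[0,0,0,-0.04,0],[0,0,0,-0.08,0],[0,0,0,-0.12,0],[0,0,0,-0.16,0],[0,0,0,-0.2,0],[0,0,0,-0.2,0],[0,0,0,-0.2,0]]' 30
python3 - <<'E'
from h import *
plan((.4775,-.2845,.21),-30)
t=eyes.get_image("top"); s=eyes.get_image("scene")
st=manip.get_state(); w,x,y,z=st["ee_rot"]; R=Rot.from_quat([x,y,z,w]).as_matrix()
G=st["position"]-R[:,2]*.005
for th in (10,15,20,25):
    a=np.radians(th); n=-R[:,2]*np.cos(a)-R[:,0]*np.sin(a)   # probe z
    print(th,[proj(s,G+n*k).round(1).tolist()[0] for k in(-.14,-.06,-.0)],proj(t,G-n*.14).round(1).tolist())
c,r=[int(v) for v in proj(s,G-np.array([0,0,.08]))[0]]; print(c,r)
cv2.imwrite("pics/crops5.png",np.clip(cv2.resize(s["frame"][r-45:r+45,c-60:c+60,::-1],(800,600),interpolation=cv2.INTER_CUBIC)*1.5,0,255).astype(np.uint8))
f=s["frame"].astype(int); m=(f[:,:,0]>f[:,:,2]*1.7)&(f[:,:,0]>60); m[:r-45]=0;m[r+45:]=0;m[:,:c-60]=0;m[:,c+60:]=0
print(np.argwhere(m)[:,::-1].tolist()[:30])
E
```

```text
clock: 14.4
position: [0.436, -0.2625, 0.3009]
ee_rot: [-0.0, 0.966, -0.26, -0.001]
contact_force: [-0.6, -0.3, -1.2]
width: 0.023
gripper_force: 35.0
pos [ 0.436  -0.2625  0.3009] xang -30.13 q6 81.3 zaxis [-1.4e-03  4.0e-04 -1.0e+00] F [-0.6  -0.35 -1.17] M [ 0.018 -0.026 -0.   ] w 0.023 t 14.4
shift [ 0.094  -0.0036  0.1817] spin -0.0004
10 [[247.1, 228.3], [240.3, 200.4], [234.5, 176.8]] [[408.2, 223.5]]
15 [[248.2, 232.0], [240.8, 201.9], [234.5, 176.8]] [[410.9, 219.1]]
20 [[249.2, 235.4], [241.2, 203.3], [234.5, 176.8]] [[413.6, 214.8]]
25 [[250.2, 238.5], [241.5, 204.5], [234.5, 176.8]] [[416.3, 210.6]]
240 203
[[180, 231], [180, 232], [180, 233], [181, 233], [251, 233], [180, 234], [181, 234], [251, 234], [180, 235], [181, 235], [247, 235], [248, 235], [249, 235], [250, 235], [251, 235], [180, 236], [181, 236], [182, 236], [248, 236], [249, 236], [250, 236], [251, 236], [180, 237], [181, 237], [182, 237], [180, 238], [181, 238], [182, 238], [183, 238], [180, 239]]
```

View pics/crops5.png

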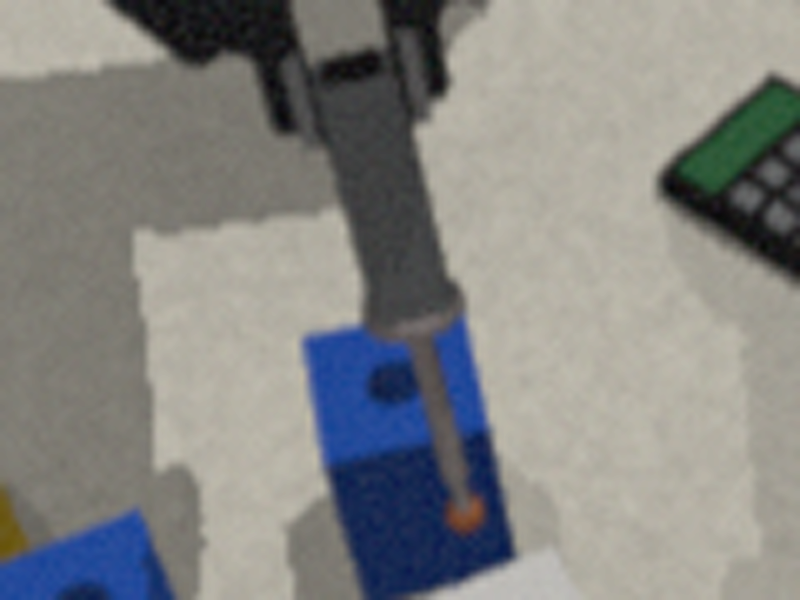

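```bash
python3 -c "
from h import *
plan((.5287,-.0397,.2447),-8)"
```

```text
pos [ 0.4357 -0.2621  0.3   ] xang -30.13 q6 81.3 zaxis [-0.0027  0.0018 -1.    ] F [-0.38 -0.18 -1.63] M [0.023 0.052 0.009] w 0.0232 t 14.5
shift [-0.0621 -0.4781  0.1108] spin -0.0615
```

```bash
python3 -m creep '[[0,-0.01,-0.08,0,-0.01],[0,-0.02,-0.16,0,-0.02],[0,-0.032,-0.24,0,-0.03],[0,-0.042,-0.32,0,-0.04],[0,-0.052,-0.4,0.02,-0.05],[0,-0.06,-0.45,0.05,-0.06],[0,-0.062,-0.478,0.08,-0.0615],[0,-0.062,-0.478,0.11,-0.0615],[0,-0.062,-0.478,0.11,-0.0615],[0,-0.062,-0.478,0.11,-0.0615]]' 40
cat > look.py <<'E'
from h import *
import sys
plan((.5287,-.0397,.2447),-8)
t=eyes.get_image("top"); s=eyes.get_image("scene")
st=manip.get_state(); w,x,y,z=st["ee_rot"]; R=Rot.from_quat([x,y,z,w]).as_matrix()
G=st["position"]-R[:,2]*.005
a=np.radians(20); n=-R[:,2]*np.cos(a)-R[:,0]*np.sin(a); F=G-n*.14; print("foot model",F.round(4))
P=[]
for d,nm in((s,"scene"),(t,"top")):
    c,r=[int(v) for v in proj(d,F)[0]]
    f=d["frame"].astype(int); m=(f[:,:,0]>f[:,:,2]*1.6)&(f[:,:,0]>50); q=np.zeros_like(m); q[r-15:r+15,c-15:c+15]=1
    ij=np.argwhere(m&q)[:,::-1]; P.append(ij.mean(0) if len(ij) else None); print(nm,"model",proj(d,F).round(1),"copper",len(ij),P[-1],ij.min(0) if len(ij) else '',ij.max(0) if len(ij) else '',"spot",proj(d,[[.5863,-.0478,.09]]).round(1))
if all(p is not None for p in P): print("foot tri",tri([s,t],P))
c,r=[int(v) for v in proj(s,F)[0]]
cv2.imwrite(sys.argv[1],np.clip(cv2.resize(s["frame"][r-60:r+30,c-60:c+60,::-1],(800,600),interpolation=cv2.INTER_CUBIC)*1.4,0,255).astype(np.uint8))
E
python3 look.py pics/l1.png
```

```text
clock: 15.5
position: [0.5292, -0.0404, 0.2457]
ee_rot: [0.0, 0.998, -0.07, -0.001]
contact_force: [0.5, -0.4, -1.6]
width: 0.0231
gripper_force: 41.3
pos [ 0.5292 -0.0404  0.2457] xang -7.99 q6 86.1 zaxis [-2.3e-03  1.0e-04 -1.0e+00] F [ 0.5  -0.44 -1.61] M [ 0.088  0.024 -0.009] w 0.0231 t 15.5
shift [-0.0011 -0.0013  0.0019] spin 0.0
foot model [ 0.5775 -0.0476  0.1204]
scene model [[354.6 207.8]] copper 9 [354.66666667 207.33333333] [353 206] [356 208] spot [[356.4 217.3]]
top model [[314.2 176.6]] copper 0 None   spot [[314.3 175.3]]
```

View pics/l1.png

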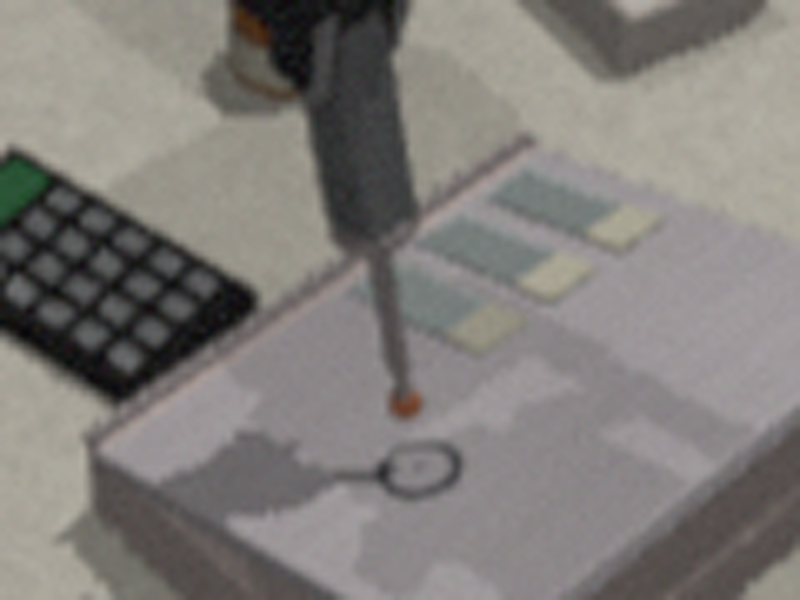

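```bash
python3 -m creep '[[0,0.004,-0.002,0.015,0],[0,0.008,-0.002,0.03,0],[0,0.012,-0.002,0.042,0],[0,0.0145,-0.002,0.052,0],[0,0.0145,-0.002,0.052,0],[0,0.0145,-0.002,0.052,0]]' 40
python3 look.py pics/l2.png
for i in 1 2 3; do python3 -m creep '[[0,0,0,0,0]]'|grep -E "pos|contact"; done
```

```text
clock: 16.2
position: [0.5371, -0.0404, 0.2203]
ee_rot: [0.0, 0.998, -0.07, -0.0]
contact_force: [-0.4, 0.1, -1.4]
width: 0.0227
gripper_force: 41.3
pos [ 0.5371 -0.0404  0.2203] xang -7.99 q6 86.3 zaxis [-4.e-04 -0.e+00 -1.e+00] F [-0.37  0.12 -1.4 ] M [0.009 0.024 0.014] w 0.0227 t 16.2
shift [-0.0168  0.0009 -0.0488] spin 0.0
foot model [ 0.5847 -0.0471  0.0942]
scene model [[356.2 215.8]] copper 9 [356.55555556 215.55555556] [355 214] [358 217] spot [[356.4 217.3]]
top model [[314.1 175.6]] copper 0 None   spot [[314.3 175.3]]
position: [0.5372, -0.0404, 0.2208]
contact_force: [-0.7, -0.2, -1.0]
position: [0.5372, -0.0404, 0.2208]
contact_force: [-0.4, 0.7, -0.9]
position: [0.5371, -0.0404, 0.2207]
contact_force: [-0.3, 0.0, -1.6]
```

View pics/l2.png

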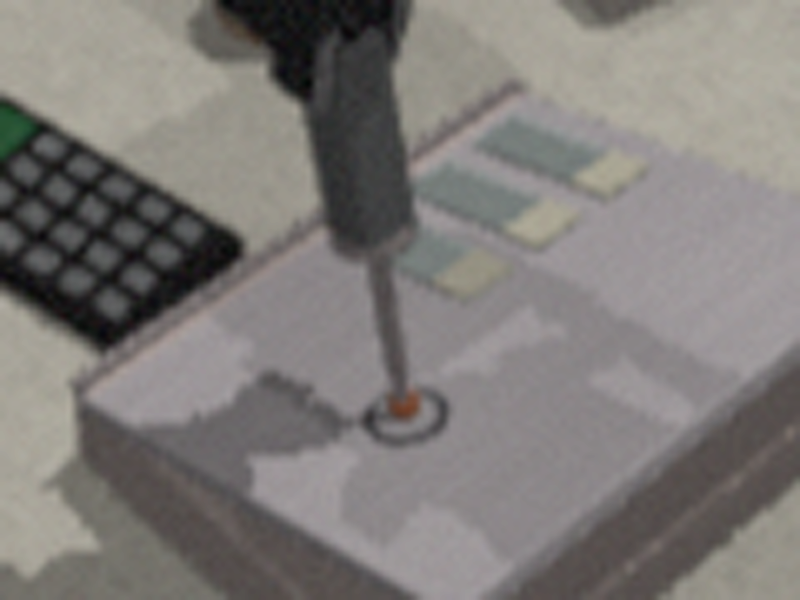

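```bash
cat > f.py <<'E'
from h import *
n=np.array([-.3387,.0476,.9397]); S=[]
for i in range(6): eyes.place_of; s=manip.get_state(); S.append(np.r_[s["contact_force"],s["position"],s["moment"]]); eyes.get_image("top")
m=np.mean(S,0); print("F",m[:3].round(2),"Fn",(m[:3]@n).round(2),"pos",m[3:6].round(4),"M",m[6:].round(3),"t",s["clock"])
E
python3 f.py
python3 -m creep '[[0,0.0007,0,0.0019,0],[0,0.0014,0,0.0038,0],[0,0.0014,0,0.0038,0]]' 50 >/dev/null; python3 f.py
python3 -m creep '[[0,0.0007,0,0.0019,0],[0,0.0007,0,0.0019,0]]' >/dev/null; python3 f.py
python3 -m creep '[[0,0.0007,0,0.0019,0],[0,0.0007,0,0.0019,0]]' >/dev/null; python3 f.py
```

```text
F [-0.03 -0.01 -1.49] Fn -1.39 pos [ 0.5371 -0.0404  0.2206] M [-0.004  0.017 -0.008] t 16.85
F [-0.07  0.02 -0.95] Fn -0.87 pos [ 0.5378 -0.0405  0.2186] M [-0.002  0.033 -0.015] t 17.45
F [-0.55  0.06 -0.07] Fn 0.12 pos [ 0.5381 -0.0406  0.2177] M [ 0.033  0.129 -0.   ] t 17.95
F [-0.38  0.09 -0.02] Fn 0.12 pos [ 0.5384 -0.0406  0.2167] M [ 0.004  0.153 -0.01 ] t 18.45
```

```bash
python3 -m creep '[[0,0.0007,0,0.0019,0],[0,0.0014,0,0.0038,0],[0,0.0014,0,0.0038,0]]' >/dev/null; python3 f.py
python3 -m creep '[[0,0.0007,0,0.0019,0],[0,0.0007,0,0.0019,0]]' >/dev/null; python3 f.py;python3 f.py
```

```text
F [-1.1   0.17  0.48] Fn 0.83 pos [ 0.5391 -0.0407  0.2148] M [ 0.037  0.21  -0.012] t 19.05
F [-1.2   0.07  1.25] Fn 1.59 pos [ 0.5395 -0.0407  0.2138] M [0.043 0.259 0.   ] t 19.55
F [-1.05 -0.17  1.1 ] Fn 1.39 pos [ 0.5395 -0.0408  0.2139] M [0.072 0.282 0.007] t 19.85
```

```bash
python3 - <<'E'
from h import *
s=eyes.get_image("scene"); st=manip.get_state(); G=st["position"]+[0,0,.005]; n=np.array([-.3387,.0476,.9397])
F=G-n*.135; print("foot",F.round(4),"model px",proj(s,F),"ring px 356.7,217.6")
f=s["frame"].astype(int); m=(f[:,:,0]>f[:,:,2]*1.6)&(f[:,:,0]>50); q=np.zeros_like(m); q[203:233,342:372]=1
ij=np.argwhere(m&q)[:,::-1]; print(len(ij),ij.mean(0),st["qd"].round(4),st["clock"])
# stem direction: darkest column per row between flange and foot
g=cv2.cvtColor(s["frame"],cv2.COLOR_RGB2GRAY).astype(float)
print([(r,c:=int(round(proj(s,F+n*k)[0][0])),round(float((lambda w,x:(w*x).sum()/w.sum())(np.clip(np.median(g[r,c-6:c+7])-8-g[r,c-6:c+7],.01,None),np.arange(c-6,c+7))),1),proj(s,F+n*k)[0].round(1).tolist()) for k in(.015,.025,.035,.045,.055) for r in[int(round(proj(s,F+n*k)[0][1]))]])
E
```

```text
foot [ 0.5852 -0.0472  0.092 ] model px [[356.24709454 216.47174071]] ring px 356.7,217.6
8 [356.5 216. ] [-0.0001 -0.0012 -0.0006  0.0016  0.0002  0.0004] 19.95
[(212, 355, 355.3, [355.2, 211.7]), (208, 355, 354.6, [354.6, 208.5]), (205, 354, 354.2, [353.9, 205.2]), (202, 353, 353.6, [353.2, 201.9]), (199, 352, 353.4, [352.5, 198.6])]
```

```bash
python3 -c "
from rig import manip
print(manip.sign_off())"
```

```text
the job is handed in; nothing more can be done
None
```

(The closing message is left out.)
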